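# Weigh a power module with its cover on a sprung bench balance

### The job

Stand the power module upright (blue end up) on the green mat and let go of it, then take it from above and set it gently, upright and centred, on the balance pan inside the clear shield, and let go. Only then lay its blue cover flat on top of it, handle up and edges flush with the module all round. Do not press the pan down to its stop, and leave the other things on the bench where they are.

Things in the scene. Friction and masses are not known exactly. Their poses are not given: they have to be found in the camera images.
- module: Finned aluminium power module, 100 mm long, section 48 x 62 mm, black foot at one end, blue collar round a green board at the other (its top); 0.45 kg. Starts lying, 62 mm high. Origin: centre of the face it lies on. x: from foot to top; y: across the 48 mm between the two flat sides to grip; z: across the 62 mm between the finned faces, up as it lies. Upright: x points up.
- module_foot (a point): Centre of the module's black foot face (62 x 48 mm); axes as the module.
- module_top (a point): Centre of the module's blue top rim, 100 mm from the foot; axes as the module. The top counts as one flat 62 x 48 mm face at this height.
- cover: Blue plastic cover plate 62 x 48 x 8 mm with an orange bar handle on top: 40 mm along x, 14 mm across y, from 8 to 32 mm above the underside; about 0.08 kg. Origin: centre of the underside; x along the 62 mm side, z up. It lies handle up on the bench. Put on either way round; its 62 mm side goes along the module's 62 mm side (module z).
- mat: Green static-dissipating mat, 150 x 150 x 3 mm, fixed on the bench. Origin: centre of its underside; x and y along its sides.
- balance: Grey balance, base 200 x 200 x 38 mm, fixed on the bench, with a clear square draught shield on it, open at the top: inside 170 x 170 mm, walls 4 mm thick, rim 163 to 165 mm above the bench. Origin: centre of the underside, under the pan's centre; x and y along its sides, z up.
- pan_centre (a point): Centre of the top of the square steel pan (130 x 130 mm), inside the shield; 76 mm above the bench when empty; it sinks with the pan.
- pan (a joint): How far the sprung pan has sunk, in m: 0 empty, about 0.009 under the module alone, 0.0105 with its cover; 500 N/m; its stop is at 0.032.
- screwdriver: Red screwdriver 170 mm long lying on the bench; leave it alone.
- spool: Yellow spool, 64 mm across, 35 mm high; leave it alone.
- flux: Small amber jar with a white cap, 44 mm across, 50 mm high; leave it alone.
- tray: Red compartment tray 130 x 90 x 25 mm; leave it alone.
Things that resemble listed ones, but are neither listed nor needed, are in the scene too. What is shaped like the cover but pink is not meant. Of the things that look like the module, take the one that is farthest to the robot's right at the start.

How it is judged:
By the outcome, as a careful person would: the job done as asked, in the order asked, and still so for the second after the job is handed in, with the robot touching nothing.
It also fails if it takes over 72 s, if anything falls off the work surface, if the arm or the gripper's body presses on something with over 40 N, if the wrist force passes 120 N, or if a joint passes its speed limit or range.

### The arm

A 6-joint arm with a two-finger parallel gripper is mounted at the origin on the work surface. World frame = base frame: x ahead of the robot, y to its left, z up, the work surface at z = 0. Lengths are in mm, angles in degrees, forces in N, time in s.
With the tool pointing down it reaches from about 350 to 850 mm from the base axis. Payload 8.1 kg.
Tool frame: the origin (TCP) lies on the centre line of the jaws, within the pads' length; the fingertips stand 14 mm ahead of it and the grasp point (between the pads) lies 5 mm behind it; z points along the fingers, y is the line along which they close (so a half turn about z gives the same grasp; the last joint's range is limited). The gripper opens to 85 mm and grips with 20 to 120 N. Pads are 22 mm wide; open, the fingers measure 114 mm over their backs; the gripper's body (76 mm by 85 mm) begins 54 mm behind the grasp point. The pads swing forward as they close: fully open they stand 13 mm farther back than shut.
Start: joints at [-74.966, 7.471, 85.268, -0, 87.261, -4.893], TCP at [204.518, -564.072, 222.692] pointing down, gripper open.
Joint ranges: [-169.43, 169.43], [-51.17, 129.36], [1.28, 143.12], [-76.62, 256.62], [0, 156.53], [-152.29, 152.29]. Speed limits (degrees/s): [136.94, 136.94, 159.86, 180, 180, 180].

### API

Orientations are given as [roll, pitch, yaw] about the fixed x, y, z axes, in that order (R = Rz(yaw) Ry(pitch) Rx(roll)).
In Python, from bench import sense, snapshot, camera_info, hand_in gives the robot as it stands. The module is installed in compiled form; this text tells all that it offers.
- The arm moves only by the tool apply_moves, never from a script. Its argument "deltas" is a list of rows, each a list of 7 numbers: the shift along the tool's x, y, z scaled (see below), then the turn, a rotation vector about the tool's x, y, z scaled (see below), then the opening, from 0 (shut) to 1 (fully open). In form: [[dx, dy, dz, ax, ay, az, claw], ...]. A call has 1 to 8 rows; each row shifts and turns the commanded pose from where the row before left it, along the tool's axes as they then stand; what a row does not reach is not made up. The controller multiplies each number of a shift by 0.03 m and each number of a turn by 0.08 rad. A row lasts 1/8 s, in which the tool goes at most 62.5 mm and 10.7 degrees, less where a joint would pass 70% of its speed; a pose out of reach is approached as far as the arm can. A call with a number of a shift or a turn outside -1 to 1 is refused whole. A call with a gripper value outside its range is refused whole. The fingers move at their own pace and stop on an object; "grip_force" is the grip in N (left out, the last holds). Time passes only in rows, so rows that do not move let the fingers close. It gives the time, the measured TCP pose, the force, the opening and the grip force at its end, in the units of the state.
- sense(): the state, without advancing time (a new reading comes with each control period).
- snapshot(name): name is "scene" or "top"; returns the picture (420x560x3 uint8, red, green, blue); there is no depth.
- camera_info(name): a dict with "vertical_fov" (degrees; the focal length in pixels is half the picture's height over the tangent of half this angle, whatever the lens; pixels are square), "cx", "cy" (the principal point, pixels), "k1" (the pictures are not rectified: a ray, as slopes to the right and down, at radius r is drawn at 1 + k1 r^2 times it, then the intrinsics apply), "origin" and "rotation" of the camera in the world. Camera axes: x right, y up, looking along -z (the intrinsics and any distortion apply to the point x, -y, -z); pixel columns grow to the right and rows downward; lengths in mm; the calibration is good to about 2 mm. A picture is of the moment at which its call begins. camera_info takes no time and is no camera call.
- hand_in(): hands the job in; it is judged then, once.
The state is a dict: "time": time; "joint_pos": joint angles; "qd": joint speeds; "joint_efforts": joint torques, N m; "tool_pos": TCP position; "tcp_rot": TCP orientation; "ft_force": force on the tool from outside, world axes, zero at the start; "wrist_torque": the same for the moment, N m; "finger_gap": finger opening in mm; "grip_force": force on a finger pad.
Only numpy, scipy, OpenCV 4.12 (cv2) and the standard library are available. Lean on these libraries where they do the work, as an engineer would, in place of code of your own. Each camera call takes 0.05 s, during which the arm holds its last target. There are 200 camera calls.

## Working session

There is one attempt and no reset: what is moved stays moved. The work goes in short steps, Python scripts to look and compute and a tool call to move; the robot and the scene stay as the last step left them, time stands still between calls to the robot, and variables do not carry over. Pictures are saved under pics/ and viewed, at most 10 in all, crops included, and the job is handed in when it is done.

Besides the shell and the picture viewer there is one more tool, called after "Call:" as a command line: name --pt "numbers of a row" for each row, then --argument value for the rest. apply_moves: Moves the arm, as the interface text tells. Its arguments: {"type":"object","properties":{"deltas":{"type":"array"},"grip_force":{"type":"number"}},"required":["deltas"]}

```bash
mkdir -p pics; cat > h.py <<'E'
import numpy as np, cv2
from bench import sense, snapshot, camera_info
def cam(n):
    c=camera_info(n); f=210/np.tan(np.radians(c["vertical_fov"])/2); return c,f
def ray(n,uv):
    c,f=cam(n); uv=np.atleast_2d(np.float64(uv))
    d=(uv-[c["cx"],c["cy"]])/f; p=d.copy()
    for _ in range(30): p=d/(1+c["k1"]*(p**2).sum(1,keepdims=True))
    v=np.c_[p[:,0],-p[:,1],-np.ones(len(p))]
    return np.array(c["origin"]), v@np.array(c["rotation"]).T
def onz(n,uv,z):
    o,v=ray(n,uv); return o+v*((z-o[2])/v[:,2:3])
def proj(n,P):
    c,f=cam(n); q=(np.atleast_2d(P)-np.array(c["origin"]))@np.array(c["rotation"])
    p=np.c_[q[:,0],-q[:,1]]/-q[:,2:3]
    return p*(1+c["k1"]*(p**2).sum(1,keepdims=True))*f+[c["cx"],c["cy"]]
def snap(n,name):
    im=cv2.cvtColor(snapshot(n),cv2.COLOR_RGB2BGR); cv2.imwrite(f"pics/{name}.png",im); return im
E
python3 - <<'E'
from h import *
a=snap("scene","s0"); b=snap("top","t0")
for n in("scene","top"):
    c=camera_info(n); print(n,{k:np.round(v,3).tolist() for k,v in c.items()})
print(sense())
E
```

```text
scene {'vertical_fov': 53.032, 'cx': 274.534, 'cy': 203.105, 'k1': -0.006, 'origin': [1110.142, 389.03, 704.08], 'rotation': [49.527, 0.747, 127.716]}
top {'vertical_fov': 42.79, 'cx': 284.765, 'cy': 209.213, 'k1': -0.003, 'origin': [334.527, -71.045, 1505.819], 'rotation': [8.802, 1.047, -89.306]}
{'time': 0.1, 'joint_pos': array([-7.49650680e+01,  7.50987313e+00,  8.53250274e+01,  9.85280957e-05,
        8.72607361e+01, -4.89453158e+00]), 'qd': array([ 0.02578092, -0.04454412, -0.22999923,  0.01275777, -0.11820781,
        0.05669955]), 'joint_efforts': array([ 8.21467329e-04, -5.70952678e+01, -5.01941335e+01, -1.73095332e-04,
        8.12761893e-03, -5.42389301e-06]), 'tool_pos': array([ 204.39049118, -563.56465191,  221.73975081]), 'tcp_rot': array([-1.79904721e+02, -8.25793252e-03,  1.99294520e+01]), 'ft_force': array([ 0.00277876,  0.51421832, -0.52502554]), 'wrist_torque': array([-0.040895  , -0.01879389,  0.00593161]), 'grip_force': 0.0, 'finger_gap': 85.0256159540316}
```

View pics/s0.png

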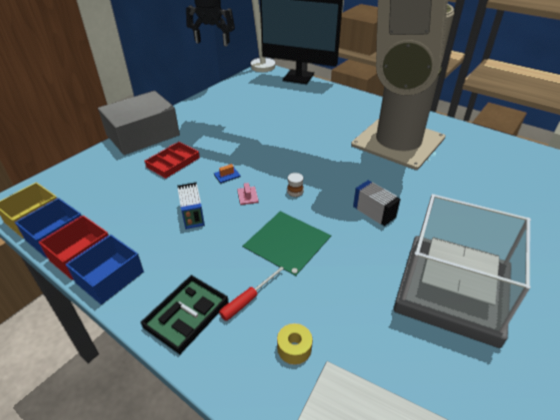

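View pics/t0.png

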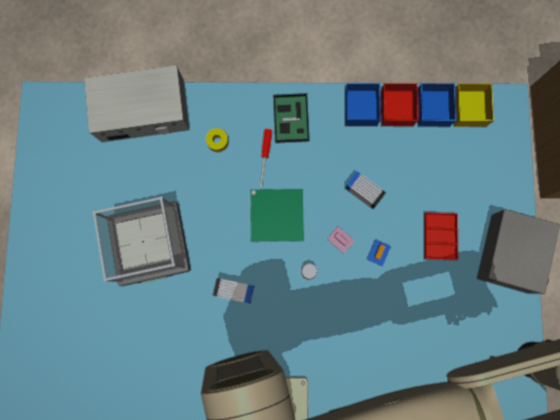

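The scene view shows the two module-like things at (190,205) and (377,203), which are at (365,188) and (233,290) in the top view. Top-view right is world −y, the robot's right, so I choose (365,188). The cover is blue at top (379,252), and the pink one at (340,239) is not meant. The mat is at (277,215) and the balance at (143,240). I'll check the choice in a crop.

```bash
sed -i 's/^import numpy.*/&\nfrom scipy.spatial.transform import Rotation as Rn/; s/return c,f$/c=dict(c); c["rotation"]=Rn.from_euler("xyz",c["rotation"],degrees=True).as_matrix(); return c,f/' h.py
python3 - <<'E'
from h import *
a=cv2.imread("pics/s0.png"); b=cv2.imread("pics/t0.png")
A=cv2.resize(b[160:280,310:430],(600,600),interpolation=cv2.INTER_CUBIC)
B=cv2.resize(a[150:240,150:290],None,fx=1.4,fy=1.4)
cv2.imwrite("pics/crop1.png",A)
hsv=cv2.cvtColor(b,cv2.COLOR_BGR2HSV)
def at(u,v): return hsv[v,u]
for p in [(365,188),(352,181),(374,200),(379,252),(372,250),(300,200),(310,150),(430,290),(277,215)]: print(p,at(*p))
g=cv2.inRange(hsv,(50,80,40),(85,255,255)); g[:, :240]=0; g[:180]=0; g[250:]=0
c=max(cv2.findContours(g,0,2)[0],key=cv2.contourArea)
r=cv2.minAreaRect(onz("top",c[:,0],3)[:,:2].astype(np.float32)); print("mat",r)
print(proj("top",[[0,0,0],[500,0,0]]))
E
```

```text
(365, 188) [105  10 153]
(352, 181) [108 204 170]
(374, 200) [105  12 127]
(379, 252) [ 21 235 167]
(372, 250) [108 196 173]
(300, 200) [ 77 183 114]
(310, 150) [ 98 108 173]
(430, 290) [ 97 105 172]
(277, 215) [ 77 178 116]
mat ((551.2012939453125, -18.6409912109375), (148.70980834960938, 146.94137573242188), 1.2465739250183105)
[[267.0430187  417.95689553]
 [270.07279788 232.64516472]]
```

View pics/crop1.png

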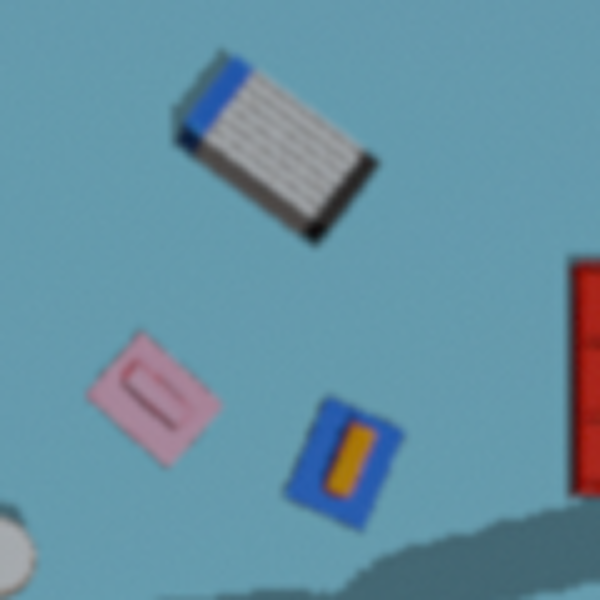

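The crop shows the module's fins up, blue collar at crop (215,95) and black foot at (345,200). The cover at (345,462) is blue with an orange handle. The choice stands. Next I measure both and the pan.

```bash
cat >> h.py <<'E'
def rect(n,mask,z,hull=True):
    c=np.concatenate([k for k in cv2.findContours(mask,0,1)[0] if cv2.contourArea(k)>8])[:,0]
    return cv2.minAreaRect(onz(n,c,z)[:,:2].astype(np.float32)), cv2.boundingRect(c)
def box(m,u0,v0,u1,v1):
    o=np.zeros_like(m); o[v0:v1,u0:u1]=m[v0:v1,u0:u1]; return o
E
python3 - <<'E'
from h import *
b=cv2.imread("pics/t0.png"); hsv=cv2.cvtColor(b,cv2.COLOR_BGR2HSV)
fin=box(cv2.inRange(hsv,(0,0,90),(180,50,255)),335,160,395,215)
col=box(cv2.inRange(hsv,(100,140,130),(120,255,255)),335,160,395,215)
print("fin",rect("top",fin,62)); print("col",rect("top",col,62)); print("both",rect("top",fin|col,62))
cov=box(cv2.inRange(hsv,(100,140,60),(120,255,255))|cv2.inRange(hsv,(5,140,60),(30,255,255)),360,235,395,268)
print("cover",rect("top",cov,8))
han=box(cv2.inRange(hsv,(12,150,120),(30,255,255)),360,235,395,268); print("handle",rect("top",han,32))
pan=box(cv2.inRange(hsv,(0,0,150),(180,40,255)),100,195,190,285); pan=cv2.morphologyEx(pan,cv2.MORPH_OPEN,np.ones((5,5)))
print("pan",rect("top",pan,76))
A=cv2.resize(b[185:295,85:200],None,fx=5,fy=5,interpolation=cv2.INTER_CUBIC); cv2.imwrite("pics/crop2.png",A)
E
```

```text
fin (((616.3726196289062, -264.583984375), (73.76573944091797, 50.17888259887695), 52.74696731567383), (351, 175, 32, 29))
col (((645.0183715820312, -228.0114288330078), (13.154030799865723, 47.16388702392578), 53.62471008300781), (347, 171, 13, 16))
both (((621.259521484375, -258.158447265625), (89.91114044189453, 50.17884063720703), 52.74637985229492), (347, 171, 36, 33))
cover (((447.50726318359375, -303.1561279296875), (47.90404510498047, 62.1966438293457), 66.70100402832031), (367, 240, 24, 26))
handle (((447.17901611328125, -301.6868591308594), (11.035834312438965, 37.05441665649414), 66.21995544433594), (376, 246, 8, 13))
pan (((466.7259521484375, 338.658203125), (121.98222351074219, 126.67078399658203), 12.975424766540527), (117, 215, 52, 52))
```

View pics/crop2.png

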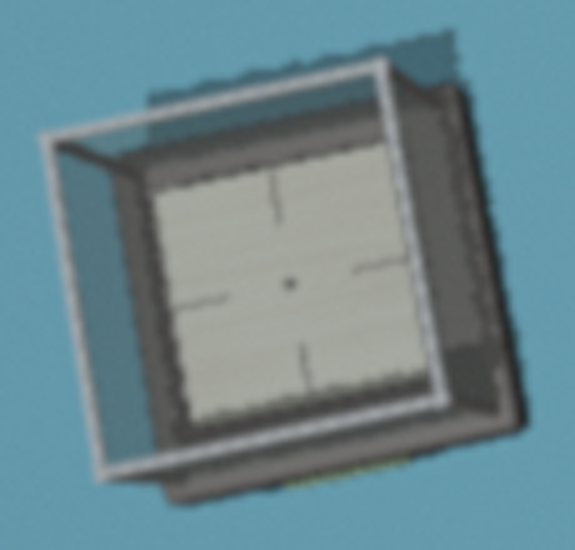

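The balance crop shows the pan's centre dot at crop (290,284) and rim corners at (45,135), (383,60), (443,402) and (100,478). I'll build the planner and go to the pregrasp, tilted 40° toward the blue end so that the tool need not go horizontal when standing the module up.

```bash
cat >> h.py <<'E'
def Rxz(x,z):
    x=np.array(x,float);z=np.array(z,float);z/=np.linalg.norm(z);x-=z*(x@z);x/=np.linalg.norm(x)
    return np.c_[x,np.cross(z,x),z]
def down(yaw):
    a=np.radians(yaw); return Rxz([np.cos(a),np.sin(a),0],[0,0,-1])
def cur():
    s=sense(); return Rn.from_euler("xyz",s["tcp_rot"],degrees=True).as_matrix(), np.array(s["tool_pos"])
def plan(R1,p1,R0=None,p0=None,v=0.95,N=0):
    if R0 is None: R0,p0=cur()
    rel=Rn.from_matrix(R0.T@R1).as_rotvec(); pr=R0.T@(np.array(p1)-p0)
    while True:
        N+=1; S=sum(Rn.from_rotvec(rel/N*i).as_matrix() for i in range(N)); p=np.linalg.solve(S,pr)
        r=np.r_[p/30,rel/N/0.08]
        if abs(r).max()<=v: break
    print(N,"rows",np.round(r,3).tolist()); return R1,np.array(p1,float)
E
python3 - <<'E'
from h import *
dot=np.array([[85+290/5-.4,185+284/5-.4]]); print("dot",onz("top",dot,76))
cr=np.array([(45,135),(383,60),(443,402),(100,478)])/5+[85-.4,185-.4]
q=onz("top",cr,165)[:,:2]; print("rim",q.mean(0),cv2.minAreaRect(q.astype(np.float32)))
f=np.radians(52.7); mx=np.array([np.cos(f),np.sin(f),0]); mz=np.array([0,0,1.]); t=np.radians(40)
d=-mz*np.cos(t)-mx*np.sin(t); R=Rxz(mx*np.cos(t)-mz*np.sin(t),d)
G=np.r_[619.4,-261.7,0]+10*mx+36*mz
print(G+5*d, d, sense()["time"]); plan(R,G+5*d-110*d)
# scene check of module end edge
print("expected top rim corners in scene",proj("scene",[np.r_[619.4,-261.7,0]+50*mx+s*24*np.array([-mx[1],mx[0],0])+62*mz for s in(-1,1)]).round(1).tolist(),"foot",proj("scene",[np.r_[619.4,-261.7,0]-50*mx+s*24*np.array([-mx[1],mx[0],0])+62*mz for s in(-1,1)]).round(1).tolist())
E
```

```text
dot [[464.52015116 338.96254282  76.        ]]
rim [464.78001802 337.95781937] ((464.9266357421875, 337.7445068359375), (178.64828491210938, 175.8779296875), 12.798346519470215)
[ 623.51227483 -256.30186768   32.16977778] [-0.38952184 -0.5113205  -0.76604444] 0.1
22 rows [0.922, -0.053, -0.148, -0.114, -0.386, -0.311]
expected top rim corners in scene [[181.2, 209.8], [201.8, 206.1]] foot [[177.4, 184.3], [196.6, 181.1]]
```

Call:
apply_moves --pt "0.922 -0.053 -0.148 -0.114 -0.386 -0.311 1" --pt "0.922 -0.053 -0.148 -0.114 -0.386 -0.311 1" --pt "0.922 -0.053 -0.148 -0.114 -0.386 -0.311 1" --pt "0.922 -0.053 -0.148 -0.114 -0.386 -0.311 1" --pt "0.922 -0.053 -0.148 -0.114 -0.386 -0.311 1" --pt "0.922 -0.053 -0.148 -0.114 -0.386 -0.311 1" --pt "0.922 -0.053 -0.148 -0.114 -0.386 -0.311 1" --pt "0.922 -0.053 -0.148 -0.114 -0.386 -0.311 1" --grip_force 60

```text
time: 1.1
tool_pos: [401.7, -457.5, 233.0]
tcp_rot: [177.2, 14.5, 31.1]
ft_force: [0.1, 0.0, 0.1]
finger_gap: 85.5
grip_force: 0.0
```

Call:
apply_moves --pt "0.922 -0.053 -0.148 -0.114 -0.386 -0.311 1" --pt "0.922 -0.053 -0.148 -0.114 -0.386 -0.311 1" --pt "0.922 -0.053 -0.148 -0.114 -0.386 -0.311 1" --pt "0.922 -0.053 -0.148 -0.114 -0.386 -0.311 1" --pt "0.922 -0.053 -0.148 -0.114 -0.386 -0.311 1" --pt "0.922 -0.053 -0.148 -0.114 -0.386 -0.311 1" --pt "0.922 -0.053 -0.148 -0.114 -0.386 -0.311 1" --pt "0.922 -0.053 -0.148 -0.114 -0.386 -0.311 1"

```text
time: 2.1
tool_pos: [569.6, -317.6, 186.2]
tcp_rot: [177.4, 29.3, 42.6]
ft_force: [0.6, -0.1, 0.4]
finger_gap: 85.3
grip_force: 0.0
```

Call:
apply_moves --pt "0.922 -0.053 -0.148 -0.114 -0.386 -0.311 1" --pt "0.922 -0.053 -0.148 -0.114 -0.386 -0.311 1" --pt "0.922 -0.053 -0.148 -0.114 -0.386 -0.311 1" --pt "0.922 -0.053 -0.148 -0.114 -0.386 -0.311 1" --pt "0.922 -0.053 -0.148 -0.114 -0.386 -0.311 1" --pt "0.922 -0.053 -0.148 -0.114 -0.386 -0.311 1" --pt "0 0 0 0 0 0 1" --pt "0 0 0 0 0 0 1"

```text
time: 3.1
tool_pos: [666.1, -201.2, 116.7]
tcp_rot: [179.9, 40.1, 52.6]
ft_force: [-0.5, -0.7, -0.3]
finger_gap: 85.4
grip_force: 0.0
```

Call:
apply_moves --pt "0 0 0.92 0 0 0 1" --pt "0 0 0.92 0 0 0 1" --pt "0 0 0.92 0 0 0 1" --pt "0 0 0.6 0 0 0 1" --pt "0 0 0.3 0 0 0 1" --pt "0 0 0 0 0 0 1"

```text
time: 3.85
tool_pos: [623.4, -257.5, 33.0]
tcp_rot: [179.9, 40.1, 52.6]
ft_force: [0.2, -0.3, 0.3]
finger_gap: 85.5
grip_force: 0.0
```

Call:
apply_moves --pt "0 0 0 0 0 0 0" --pt "0 0 0 0 0 0 0" --pt "0 0 0 0 0 0 0" --pt "0 0 0 0 0 0 0" --pt "0 0 0 0 0 0 0" --pt "0 0 0 0 0 0 0"

```text
time: 4.6
tool_pos: [624.7, -256.7, 33.8]
tcp_rot: [179.8, 40.0, 52.6]
ft_force: [3.2, 3.4, 5.6]
finger_gap: 47.3
grip_force: 62.7
```

```bash
python3 - <<'E'
from h import *
s=sense(); print(s["time"],s["joint_pos"].round(1))
a=snap("scene","s1"); b=snap("top","t1")
A=cv2.resize(a[140:260,130:290],None,fx=3,fy=3,interpolation=cv2.INTER_CUBIC); B=cv2.resize(b[140:260,300:400],None,fx=3,fy=3,interpolation=cv2.INTER_CUBIC)
cv2.imwrite("pics/c3.png",np.hstack([A,B]))
E
```

```text
4.6 [ -8.6  47.4  62.6 -34.4  91.4  34.6]
```

View pics/c3.png

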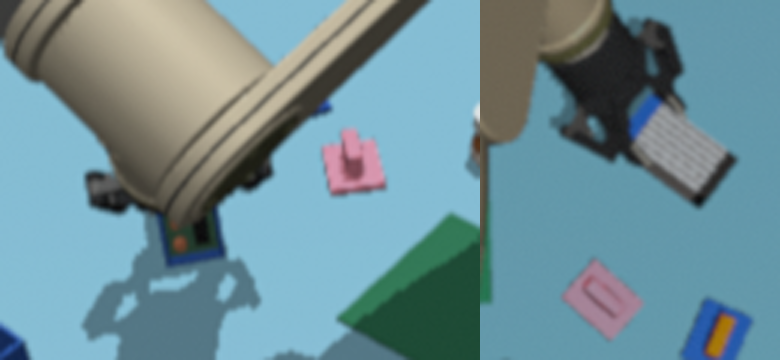

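The grip is good: gap 47 mm, and both pads are on the flat sides with the blue collar clear. Next I lift, then turn upright over the mat.

```bash
cat > tgt.py <<'E'
from h import *
# module in tool (measured while lying, gripped)
def lying():
    f=np.radians(52.6); mx=np.array([np.cos(f),np.sin(f),0]); mz=np.array([0,0,1.])
    M=np.c_[mx,np.cross(mz,mx),mz]
    R=Rn.from_euler("xyz",[180,40,52.6],degrees=True).as_matrix(); p=np.array([624.7,-256.7,33.8])
    F=np.r_[619.4,-261.7,31]-50*mx
    rF=R.T@(F-p); rF[1]=0   # centred between pads
    return R.T@M, rF
RM,rF=lying()
def upright(xy,zfoot,psi):
    a=np.radians(psi); mz=-np.array([np.cos(a),np.sin(a),0]); mx=np.array([0,0,1.])
    M=np.c_[mx,np.cross(mz,mx),mz]; R=M@RM.T
    return R, np.r_[xy,zfoot]-R@rF
E
python3 - <<'E'
from tgt import *
print(rF,"lift per 30mm:",cur()[0].T@[0,0,1])
R0,p0=cur(); p0=p0+[0,0,100]
R,p=upright([551,-19],50,0); print(p,R.round(2).tolist())
plan(R,p,R0,p0)
E
```

```text
[-42.01116888   0.          38.90669672] lift per 30mm: [-0.64272252  0.00291579 -0.76609351]
[548.2        -19.         107.19116505] [[0.64, -0.0, 0.77], [0.0, -1.0, -0.0], [0.77, 0.0, -0.64]]
20 rows [0.082, -0.428, -0.008, -0.053, 0.905, 0.632]
```

Call:
apply_moves --pt "-0.2 0 -0.25 0 0 0 0" --pt "-0.43 0 -0.51 0 0 0 0" --pt "-0.64 0 -0.77 0 0 0 0" --pt "-0.64 0 -0.77 0 0 0 0" --pt "-0.23 0 -0.26 0 0 0 0" --pt "0 0 0 0 0 0 0" --grip_force 80

```text
time: 5.45
tool_pos: [624.5, -256.9, 134.7]
tcp_rot: [179.7, 40.0, 52.5]
ft_force: [-0.1, 0.2, -5.9]
finger_gap: 47.1
grip_force: 82.7
```

Call:
apply_moves --pt "0.082 -0.428 -0.008 -0.053 0.905 0.632 0" --pt "0.082 -0.428 -0.008 -0.053 0.905 0.632 0" --pt "0.082 -0.428 -0.008 -0.053 0.905 0.632 0" --pt "0.082 -0.428 -0.008 -0.053 0.905 0.632 0" --pt "0.082 -0.428 -0.008 -0.053 0.905 0.632 0" --pt "0.082 -0.428 -0.008 -0.053 0.905 0.632 0" --pt "0.082 -0.428 -0.008 -0.053 0.905 0.632 0" --pt "0.082 -0.428 -0.008 -0.053 0.905 0.632 0"

```text
time: 6.45
tool_pos: [564.7, -171.2, 114.4]
tcp_rot: [169.5, 4.4, 31.3]
ft_force: [-0.3, 0.2, -3.8]
finger_gap: 47.3
grip_force: 83.2
```

```bash
python3 - <<'E'
from tgt import *
s=sense();print(s["joint_pos"].round(1),s["tool_pos"].round(1),s["qd"].round(0)); R,p=cur(); print("foot",(p+R@rF).round(1))
E
```

```text
[-15.3   6.5  98.7 -11.   70.4  46.3] [ 564.7 -171.2  114.4] [ -7. -34.  37.  23. -30.  10.]
foot [ 530.1 -200.5   79.5]
```

Call:
apply_moves --pt "0.082 -0.428 -0.008 -0.053 0.905 0.632 0" --pt "0.082 -0.428 -0.008 -0.053 0.905 0.632 0" --pt "0.082 -0.428 -0.008 -0.053 0.905 0.632 0" --pt "0.082 -0.428 -0.008 -0.053 0.905 0.632 0" --pt "0.082 -0.428 -0.008 -0.053 0.905 0.632 0" --pt "0.082 -0.428 -0.008 -0.053 0.905 0.632 0" --pt "0.082 -0.428 -0.008 -0.053 0.905 0.632 0" --pt "0.082 -0.428 -0.008 -0.053 0.905 0.632 0"

```text
time: 7.45
tool_pos: [543.6, -70.0, 101.4]
tcp_rot: [172.0, -32.3, 13.5]
ft_force: [0.0, 0.0, -3.7]
finger_gap: 46.7
grip_force: 83.3
```

Call:
apply_moves --pt "0.082 -0.428 -0.008 -0.053 0.905 0.632 0" --pt "0.082 -0.428 -0.008 -0.053 0.905 0.632 0" --pt "0.082 -0.428 -0.008 -0.053 0.905 0.632 0" --pt "0.082 -0.428 -0.008 -0.053 0.905 0.632 0" --pt "0 0 0 0 0 0 0" --pt "0 0 0 0 0 0 0"

```text
time: 8.2
tool_pos: [582.0, -21.8, 110.6]
tcp_rot: [-179.7, -48.1, 0.0]
ft_force: [-0.2, 0.6, -3.8]
finger_gap: 47.2
grip_force: 85.6
```

```bash
python3 - <<'E'
from tgt import *
s=sense();print(s["joint_pos"].round(1)); R,p=cur(); print("foot",(p+R@rF).round(1),"modx",(R@RM[:,0]).round(3))
a=snap("scene","s2"); cv2.imwrite("pics/c4.png",cv2.resize(a[90:300,180:420],None,fx=2.5,fy=2.5,interpolation=cv2.INTER_CUBIC))
R1,p1=upright([551,-19],8,0); plan(R1,p1)
E
```

```text
[-14.1 -29.3 143.1  30.1  21.7  52.1]
foot [582.9 -21.6  53.3] modx [ 0.034 -0.003  0.999]
2 rows [-0.945, -0.051, 0.08, -0.026, 0.205, -0.002]
```

View pics/c4.png

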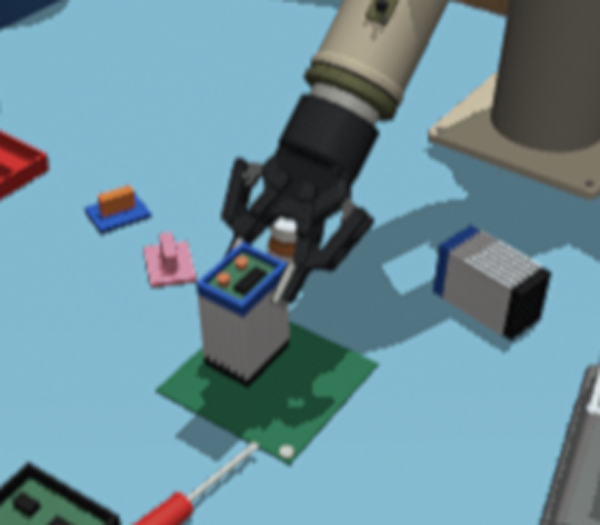

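The module hangs upright over the mat, blue end up, near crop (240,330). But j3 is at its limit, so the 551 target is out of reach in this pose. I'll yaw the tool sideways (ψ=−40°) to move the wrist farther out, keeping the foot clear of the mat.

```bash
python3 - <<'E'
from tgt import *
R1,p1=upright([556,-19],25,-40); plan(R1,p1,v=0.8); plan(R1,p1,v=0.62)
E
```

```text
9 rows [-0.151, 0.015, -0.011, -0.738, 0.045, 0.635]
11 rows [-0.123, 0.013, -0.009, -0.604, 0.037, 0.52]
```

Call:
apply_moves --pt "-0.123 0.013 -0.009 -0.604 0.037 0.52 0" --pt "-0.123 0.013 -0.009 -0.604 0.037 0.52 0" --pt "-0.123 0.013 -0.009 -0.604 0.037 0.52 0" --pt "-0.123 0.013 -0.009 -0.604 0.037 0.52 0" --pt "-0.123 0.013 -0.009 -0.604 0.037 0.52 0"

```text
time: 8.88
tool_pos: [573.4, -24.1, 97.7]
tcp_rot: [179.6, -47.9, -14.6]
ft_force: [-0.9, -0.1, -4.1]
finger_gap: 46.4
grip_force: 85.8
```

Call:
apply_moves --pt "-0.123 0.013 -0.009 -0.604 0.037 0.52 0" --pt "-0.123 0.013 -0.009 -0.604 0.037 0.52 0" --pt "-0.123 0.013 -0.009 -0.604 0.037 0.52 0" --pt "-0.123 0.013 -0.009 -0.604 0.037 0.52 0" --pt "-0.123 0.013 -0.009 -0.604 0.037 0.52 0" --pt "-0.123 0.013 -0.009 -0.604 0.037 0.52 0" --pt "0 0 0 0 0 0 0" --pt "0 0 0 0 0 0 0"

```text
time: 9.88
tool_pos: [540.3, -65.7, 123.9]
tcp_rot: [-179.3, -44.5, -32.8]
ft_force: [0.6, 0.2, -4.5]
finger_gap: 46.8
grip_force: 85.8
```

```bash
python3 - <<'E'
from tgt import *
s=sense();print(s["joint_pos"].round(1)); R,p=cur(); print("foot",(p+R@rF).round(1),"modx",(R@RM[:,0]).round(3))
R1,p1=upright([556,-19],8,-40); plan(R1,p1,v=.3)
E
```

```text
[  3.7 -28.2 138.9 -41.2  38.1 152.2]
foot [538.3 -63.8  66.7] modx [ 0.076 -0.059  0.995]
7 rows [-0.261, -0.225, 0.132, -0.188, 0.171, 0.151]
```

j6 reached its limit this way, so I go to the other side (ψ=+35) by way of a farther-out waypoint.

```bash
python3 - <<'E'
from tgt import *
R1,p1=upright([595,-30],55,0); plan(R1,p1,v=.65)
R2,p2=upright([560,-19],25,35); plan(R2,p2,R1,p1,v=0.6)
E
```

```text
8 rows [0.073, -0.211, 0.153, 0.637, 0.141, -0.608]
10 rows [-0.143, -0.062, -0.015, 0.585, 0.0, -0.491]
```

Call:
apply_moves --pt "0.073 -0.211 0.153 0.637 0.141 -0.608 0" --pt "0.073 -0.211 0.153 0.637 0.141 -0.608 0" --pt "0.073 -0.211 0.153 0.637 0.141 -0.608 0" --pt "0.073 -0.211 0.153 0.637 0.141 -0.608 0" --pt "0.073 -0.211 0.153 0.637 0.141 -0.608 0" --pt "0.073 -0.211 0.153 0.637 0.141 -0.608 0" --pt "0.073 -0.211 0.153 0.637 0.141 -0.608 0" --pt "0.073 -0.211 0.153 0.637 0.141 -0.608 0"

```text
time: 10.88
tool_pos: [589.6, -31.6, 110.7]
tcp_rot: [-179.8, -49.3, -1.9]
ft_force: [-0.5, 0.2, -4.7]
finger_gap: 46.8
grip_force: 85.7
```

Call:
apply_moves --pt "0 0 0 0 0 0 0"

```text
time: 11.0
tool_pos: [589.4, -32.3, 110.5]
tcp_rot: [-179.6, -49.2, -2.3]
ft_force: [-0.6, 0.3, -4.3]
finger_gap: 46.8
grip_force: 85.6
```

```bash
python3 - <<'E'
from tgt import *
s=sense();print(s["joint_pos"].round(1)); R,p=cur(); print("foot",(p+R@rF).round(1),"modx",(R@RM[:,0]).round(3))
R2,p2=upright([560,-19],25,35); plan(R2,p2,v=0.6)
E
```

```text
[-14.  -27.7 142.8  29.9  18.7  53.7]
foot [591.5 -32.1  53.3] modx [ 0.014 -0.005  1.   ]
11 rows [-0.121, -0.06, -0.009, 0.556, 0.014, -0.479]
```

Call:
apply_moves --pt "-0.121 -0.06 -0.009 0.556 0.014 -0.479 0" --pt "-0.121 -0.06 -0.009 0.556 0.014 -0.479 0" --pt "-0.121 -0.06 -0.009 0.556 0.014 -0.479 0" --pt "-0.121 -0.06 -0.009 0.556 0.014 -0.479 0" --pt "-0.121 -0.06 -0.009 0.556 0.014 -0.479 0" --pt "-0.121 -0.06 -0.009 0.556 0.014 -0.479 0"

```text
time: 11.75
tool_pos: [572.6, -23.0, 94.9]
tcp_rot: [-179.7, -49.5, 18.0]
ft_force: [0.5, -0.3, -4.9]
finger_gap: 46.6
grip_force: 85.7
```

Call:
apply_moves --pt "-0.121 -0.06 -0.009 0.556 0.014 -0.479 0" --pt "-0.121 -0.06 -0.009 0.556 0.014 -0.479 0" --pt "-0.121 -0.06 -0.009 0.556 0.014 -0.479 0" --pt "-0.121 -0.06 -0.009 0.556 0.014 -0.479 0" --pt "-0.121 -0.06 -0.009 0.556 0.014 -0.479 0" --pt "0 0 0 0 0 0 0" --pt "0 0 0 0 0 0 0"

```text
time: 12.62
tool_pos: [558.0, -20.0, 82.7]
tcp_rot: [-180.0, -49.9, 35.0]
ft_force: [-0.4, -1.5, -3.8]
finger_gap: 46.7
grip_force: 85.7
```

```bash
python3 - <<'E'
from tgt import *
s=sense();print(s["joint_pos"].round(1)); R,p=cur(); print("foot",(p+R@rF).round(1),"modx",(R@RM[:,0]).round(3))
R2,p2=upright([556,-19],9,35); plan(R2,p2,v=0.3)
print("up in tool",R2.T@[0,0,1])
E
```

```text
[-37.5  -8.7 132.6  60.9  56.6 -18.6]
foot [560.3 -18.4  25.5] modx [0.001 0.001 1.   ]
2 rows [-0.252, -0.033, 0.127, -0.001, 0.006, 0.0]
up in tool [ 7.66044443e-01  4.19055743e-17 -6.42787610e-01]
```

Call:
apply_moves --pt "-0.252 -0.033 0.127 -0.001 0.006 0 0" --pt "-0.252 -0.033 0.127 -0.001 0.006 0 0" --pt "-0.05 0 0.042 0 0 0 0" --pt "-0.05 0 0.042 0 0 0 0" --pt "0 0 0 0 0 0 0"

```text
time: 13.25
tool_pos: [554.8, -20.3, 64.1]
tcp_rot: [179.9, -50.3, 35.2]
ft_force: [-3.3, 1.6, 3.9]
finger_gap: 46.6
grip_force: 86.9
```

Call:
apply_moves --pt "-0.025 0 0.021 0 0 0 0" --pt "0 0 0 0 0 0 0"

```text
time: 13.5
tool_pos: [555.3, -20.5, 64.0]
tcp_rot: [179.8, -50.3, 35.3]
ft_force: [-8.1, -0.1, 10.8]
finger_gap: 46.5
grip_force: 87.4
```

```bash
python3 - <<'E'
from tgt import *
s=sense(); R,p=cur(); print(s["ft_force"].round(1),"foot",(p+R@rF).round(1),"modx",(R@RM[:,0]).round(3))
E
```

```text
[-8.1 -0.1 10.8] foot [557.9 -18.8   6.8] modx [-0.006 -0.002  1.   ]
```

Call:
apply_moves --pt "0.025 0 -0.021 0 0 0 0" --pt "0 0 0 0 0 0 0" --pt "0 0 0 0 0 0 0.7" --pt "0 0 0 0 0 0 1" --pt "0 0 0 0 0 0 1" --pt "0 0 0 0 0 0 1"

```text
time: 14.25
tool_pos: [554.3, -20.6, 63.0]
tcp_rot: [179.9, -50.2, 35.2]
ft_force: [-0.4, 0.0, 0.0]
finger_gap: 85.3
grip_force: 0.0
```

Call:
apply_moves --pt "0 0 -0.3 0 0 0 1" --pt "0 0 -0.8 0 0 0 1" --pt "0 0 -0.95 0 0 0 1" --pt "0 0 -0.95 0 0 0 1" --pt "0 0 -0.95 0 0 0 1" --pt "0 0 -0.7 0 0 0 1" --pt "0 0 0 0 0 0 1"

```text
time: 15.12
tool_pos: [466.6, -83.8, 153.7]
tcp_rot: [179.6, -50.2, 35.3]
ft_force: [0.4, -0.7, 0.0]
finger_gap: 85.7
grip_force: 0.0
```

```bash
python3 - <<'E'
from tgt import *
a=snap("scene","s3"); b=snap("top","t3")
hsv=cv2.cvtColor(b,cv2.COLOR_BGR2HSV)
col=box(cv2.inRange(hsv,(100,140,60),(120,255,255)),230,170,330,260)
try: print("collar z103",rect("top",col,103), "expect tc",proj("top",[557,-19,103]))
except Exception as e: print(e)
A=cv2.resize(a[150:310,200:360],None,fx=2.5,fy=2.5,interpolation=cv2.INTER_CUBIC);B=cv2.resize(b[160:260,230:330],(400,400),interpolation=cv2.INTER_CUBIC)
cv2.imwrite("pics/c5.png",np.hstack([A,B])); s=sense(); print(s["joint_pos"].round(1),s["time"])
p=cur()[1]
R1=down(35); plan(R1,[557,-19,190],v=.8)
E
```

```text
collar z103 (((554.6055908203125, -19.537994384765625), (64.22222900390625, 49.48859405517578), 35.25581359863281), (263, 194, 27, 29)) expect tc [[275.82177691 207.06334656]]
[-55.5 -25.3 136.8  52.1  76.7 -17.3] 15.225
14 rows [0.284, 0.0, 0.04, 0.002, -0.782, 0.002]
```

View pics/c5.png

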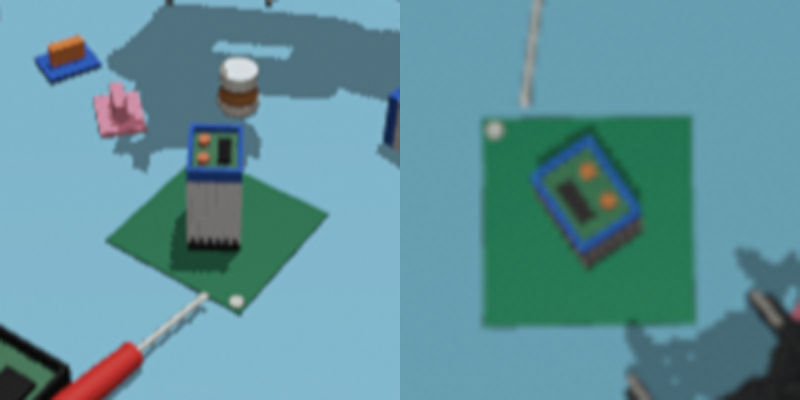

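The module stands upright on the mat, blue end up and released, with the collar at (554.6,−19.5) and yaw 35°. Next I go above it.

Call:
apply_moves --pt "0.284 0 0.04 0.002 -0.782 0.002 1" --pt "0.284 0 0.04 0.002 -0.782 0.002 1" --pt "0.284 0 0.04 0.002 -0.782 0.002 1" --pt "0.284 0 0.04 0.002 -0.782 0.002 1" --pt "0.284 0 0.04 0.002 -0.782 0.002 1" --pt "0.284 0 0.04 0.002 -0.782 0.002 1" --pt "0.284 0 0.04 0.002 -0.782 0.002 1"

```text
time: 16.1
tool_pos: [508.4, -51.5, 182.7]
tcp_rot: [-179.9, -24.9, 35.1]
ft_force: [0.4, -0.6, -0.4]
finger_gap: 85.6
grip_force: 0.0
```

Call:
apply_moves --pt "0.284 0 0.04 0.002 -0.782 0.002 1" --pt "0.284 0 0.04 0.002 -0.782 0.002 1" --pt "0.284 0 0.04 0.002 -0.782 0.002 1" --pt "0.284 0 0.04 0.002 -0.782 0.002 1" --pt "0.284 0 0.04 0.002 -0.782 0.002 1" --pt "0.284 0 0.04 0.002 -0.782 0.002 1" --pt "0.284 0 0.04 0.002 -0.782 0.002 1" --pt "0 0 0 0 0 0 1"

```text
time: 17.1
tool_pos: [557.1, -16.7, 188.3]
tcp_rot: [-179.8, 0.1, 35.2]
ft_force: [-0.5, 0.3, 0.2]
finger_gap: 85.3
grip_force: 0.0
```

```bash
python3 - <<'E'
from h import *
R1=down(35.2); R,p=plan(R1,[554.8,-19.5,120],v=.8); plan(R,[554.8,-19.5,70],R,p,v=.5); print(cur()[1],sense()["joint_pos"].round(1))
E
```

```text
3 rows [-0.038, 0.013, 0.759, -0.013, 0.008, 0.003]
4 rows [0.0, 0.0, 0.417, 0.0, 0.0, 0.0]
[557.12464762 -16.6561593  188.29125433] [-7.   2.1 94.5  0.1 83.6 47.7]
```

Call:
apply_moves --pt "-0.038 0.013 0.759 -0.013 0.008 0.003 1" --pt "-0.038 0.013 0.759 -0.013 0.008 0.003 1" --pt "-0.038 0.013 0.759 -0.013 0.008 0.003 1" --pt "0 0 0.417 0 0 0 1" --pt "0 0 0.417 0 0 0 1" --pt "0 0 0.417 0 0 0 1" --pt "0 0 0.417 0 0 0 1" --pt "0 0 0 0 0 0 1"

```text
time: 18.1
tool_pos: [554.0, -21.4, 70.4]
tcp_rot: [180.0, -0.0, 35.0]
ft_force: [1.0, 0.4, 0.1]
finger_gap: 85.3
grip_force: 0.0
```

Call:
apply_moves --pt "0 0 0 0 0 0 0.6" --pt "0 0 0 0 0 0 0" --pt "0 0 0 0 0 0 0" --pt "0 0 0 0 0 0 0" --pt "0 0 0 0 0 0 0" --grip_force 50

```text
time: 18.73
tool_pos: [555.6, -21.4, 72.7]
tcp_rot: [179.8, -0.2, 35.0]
ft_force: [-1.5, 2.0, 5.4]
finger_gap: 46.8
grip_force: 52.9
```

```bash
python3 - <<'E'
from h import *
b=snap("top","t4"); hsv=cv2.cvtColor(b,cv2.COLOR_BGR2HSV)
R,p=cur(); print(p.round(1),sense()["tcp_rot"].round(2))
p0=p+[0,0,220]; C=[464.6,338.5,p[2]+76-3+45]
print("target",C); R1,p1=plan(down(12.8),C[:2]+[p0[2]],R,p0,v=.9); plan(R1,C,R1,p1,v=.9)
E
```

```text
[555.6 -21.4  72.7] [ 1.7984e+02 -1.7000e-01  3.5010e+01]
target [464.6, 338.5, np.float64(190.73715650628884)]
14 rows [0.162, -0.874, -0.001, 0.002, -0.003, 0.346]
4 rows [0.0, 0.0, 0.85, 0.0, 0.0, 0.0]
```

Call:
apply_moves --pt "0 0 -0.3 0 0 0 0" --pt "0 0 -0.8 0 0 0 0" --pt "0 0 -0.95 0 0 0 0" --pt "0 0 -0.95 0 0 0 0" --pt "0 0 -0.95 0 0 0 0" --pt "0 0 -0.95 0 0 0 0" --pt "0 0 -0.95 0 0 0 0" --pt "0 0 -0.8 0 0 0 0" --grip_force 60

```text
time: 19.77
tool_pos: [554.0, -21.5, 272.0]
tcp_rot: [179.9, -0.1, 35.0]
ft_force: [0.4, 0.8, -4.6]
finger_gap: 46.8
grip_force: 62.9
```

Call:
apply_moves --pt "0.162 -0.874 0 0 0 0.346 0" --pt "0.162 -0.874 0 0 0 0.346 0" --pt "0.162 -0.874 0 0 0 0.346 0" --pt "0.162 -0.874 0 0 0 0.346 0" --pt "0.162 -0.874 0 0 0 0.346 0" --pt "0.162 -0.874 0 0 0 0.346 0" --pt "0.162 -0.874 0 0 0 0.346 0"

```text
time: 20.65
tool_pos: [490.6, 154.6, 270.5]
tcp_rot: [179.9, -0.0, 23.8]
ft_force: [1.1, 0.1, -4.1]
finger_gap: 46.8
grip_force: 63.1
```

Call:
apply_moves --pt "0.162 -0.874 0 0 0 0.346 0" --pt "0.162 -0.874 0 0 0 0.346 0" --pt "0.162 -0.874 0 0 0 0.346 0" --pt "0.162 -0.874 0 0 0 0.346 0" --pt "0.162 -0.874 0 0 0 0.346 0" --pt "0.162 -0.874 0 0 0 0.346 0" --pt "0.162 -0.874 0 0 0 0.346 0" --pt "0 0 0 0 0 0 0"

```text
time: 21.65
tool_pos: [462.5, 339.4, 269.9]
tcp_rot: [179.9, -0.0, 12.9]
ft_force: [0.1, 0.3, -4.4]
finger_gap: 46.6
grip_force: 63.4
```

```bash
python3 - <<'E'
from h import *
R,p=cur(); print(p.round(1),sense()["tcp_rot"].round(2),sense()["joint_pos"].round(1))
R1,p1=plan(down(12.8),[464.6,338.5,p[2]],v=.5); plan(R1,[464.6,338.5,72.7-3+76+10],R1,p1,v=.9)
E
```

```text
[462.5 339.4 269.9] [ 1.7991e+02 -2.0000e-02  1.2910e+01] [ 3.120e+01  2.500e+00  8.560e+01 -1.000e-01  9.190e+01  1.083e+02]
1 rows [0.061, 0.046, 0.0, 0.019, -0.005, 0.024]
5 rows [0.0, 0.0, 0.761, 0.0, 0.0, 0.0]
```

Call:
apply_moves --pt "0.06 0.045 0.4 0 0 0 0" --pt "0 0 0.8 0 0 0 0" --pt "0 0 0.9 0 0 0 0" --pt "0 0 0.8 0 0 0 0" --pt "0 0 0.6 0 0 0 0" --pt "0 0 0.3 0 0 0 0" --pt "0 0 0 0 0 0 0"

```text
time: 22.52
tool_pos: [465.6, 336.9, 156.3]
tcp_rot: [179.9, -0.1, 12.8]
ft_force: [-0.0, -0.5, -4.3]
finger_gap: 46.9
grip_force: 63.4
```

Call:
apply_moves --pt "0 0 0.1 0 0 0 0" --pt "0 0 0.1 0 0 0 0" --pt "0 0 0.1 0 0 0 0" --pt "0 0 0.1 0 0 0 0" --pt "0 0 0 0 0 0 0"

```text
time: 23.15
tool_pos: [465.7, 337.3, 144.6]
tcp_rot: [179.9, -0.1, 12.8]
ft_force: [-0.1, 0.1, -3.7]
finger_gap: 47.0
grip_force: 63.6
```

```bash
python3 - <<'E'
from h import *
print(cur()[1].round(1),sense()["tcp_rot"].round(2))
b=snap("top","t5");a=snap("scene","s5")
A=cv2.resize(a[170:330,390:550],(400,400),interpolation=cv2.INTER_CUBIC);B=cv2.resize(b[185:295,85:195],(400,400),interpolation=cv2.INTER_CUBIC)
cv2.imwrite("pics/c6.png",np.hstack([A,B]))
E
```

```text
[465.7 337.3 144.6] [ 1.7993e+02 -1.2000e-01  1.2810e+01]
```

View pics/c6.png

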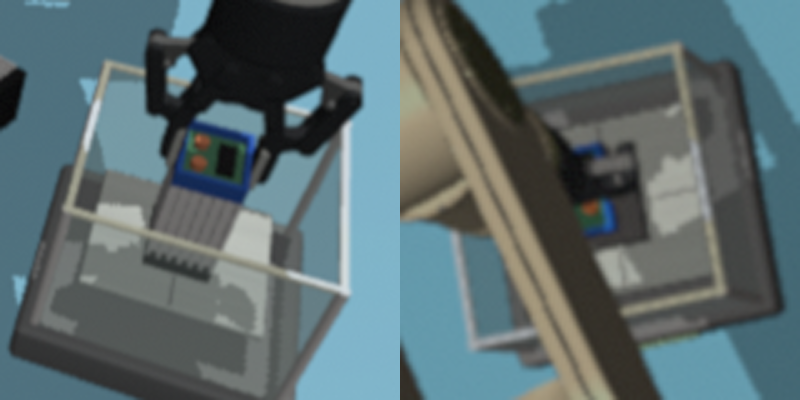

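The module is just above the pan and looks central, with the fingers well inside the shield. I lower gently until the wrist force nears zero.

Call:
apply_moves --pt "0 0 0.06 0 0 0 0" --pt "0 0 0.06 0 0 0 0" --pt "0 0 0.06 0 0 0 0" --pt "0 0 0 0 0 0 0"

```text
time: 23.75
tool_pos: [465.9, 337.4, 139.5]
tcp_rot: [179.9, -0.1, 12.8]
ft_force: [0.5, 0.6, -0.8]
finger_gap: 46.7
grip_force: 63.8
```

Call:
apply_moves --pt "0 0 0.05 0 0 0 0" --pt "0 0 0.05 0 0 0 0" --pt "0 0 0 0 0 0 0" --pt "0 0 0 0 0 0 0"

```text
time: 24.25
tool_pos: [465.9, 337.4, 136.6]
tcp_rot: [179.9, -0.2, 12.8]
ft_force: [-0.2, -0.0, 0.4]
finger_gap: 46.8
grip_force: 64.0
```

Call:
apply_moves --pt "0 0 0 0 0 0 0.6" --pt "0 0 0 0 0 0 0.75" --pt "0 0 0 0 0 0 0.85" --pt "0 0 0 0 0 0 0.85" --pt "0 0 -0.2 0 0 0 0.85" --pt "0 0 -0.5 0 0 0 0.85" --pt "0 0 -0.8 0 0 0 0.85" --pt "0 0 -0.95 0 0 0 0.85"

```text
time: 25.25
tool_pos: [465.6, 337.3, 211.6]
tcp_rot: [179.9, -0.1, 12.8]
ft_force: [1.2, -0.6, -0.3]
finger_gap: 72.5
grip_force: 0.0
```

Call:
apply_moves --pt "0 0 -0.95 0 0 0 0.85" --pt "0 0 -0.8 0 0 0 0.85" --pt "0.2 0.95 0 0 0 0.5 0.85" --pt "0.2 0.95 0 0 0 0.5 0.85" --pt "0.2 0.95 0 0 0 0.5 0.85" --pt "0.2 0.95 0 0 0 0.5 0.85" --pt "0.2 0.95 0 0 0 0.5 0.85" --pt "0 0.5 0 0 0 0 0.85"

```text
time: 26.25
tool_pos: [516.4, 184.7, 263.9]
tcp_rot: [180.0, -0.2, 1.3]
ft_force: [-1.0, -0.3, -0.2]
finger_gap: 72.6
grip_force: 0.0
```

```bash
python3 - <<'E'
from h import *
b=snap("top","t6"); hsv=cv2.cvtColor(b,cv2.COLOR_BGR2HSV)
col=box(cv2.inRange(hsv,(103,150,60),(120,255,255)),100,190,195,290)
print("module top z167",rect("top",col,167)); 
a=snap("scene","s6")
cov=box(cv2.inRange(hsv,(100,140,60),(120,255,255))|cv2.inRange(hsv,(5,140,60),(30,255,255)),360,235,395,268)
print("cover",rect("top",cov,8)) if cov.any() else 0
print(cur()[1].round(1),sense()["tcp_rot"].round(1))
R1,p1=plan(down(-23.3),[447.4,-303,130],v=.92); plan(R1,[447.4,-303,22],R1,p1)
A=cv2.resize(a[170:330,390:550],(400,400),interpolation=cv2.INTER_CUBIC);B=cv2.resize(b[185:295,85:195],(400,400),interpolation=cv2.INTER_CUBIC)
cv2.imwrite("pics/c7.png",np.hstack([A,B]))
E
```

```text
module top z167 (((466.9944763183594, 325.38604736328125), (60.37651824951172, 24.98203468322754), 13.408069610595703), (131, 225, 14, 25))
cover (((447.4836120605469, -303.3400573730469), (47.66206741333008, 62.17069625854492), 66.37617492675781), (367, 240, 24, 26))
[516.1 184.9 263.6] [180.   -0.2   1.3]
18 rows [0.037, 0.919, 0.248, -0.0, -0.002, 0.298]
4 rows [0.0, 0.0, 0.9, 0.0, 0.0, 0.0]
```

View pics/c7.png

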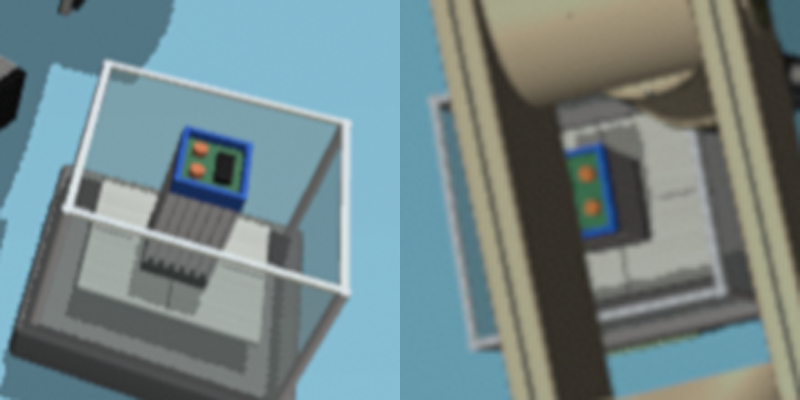

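The module stands upright on the pan, with the collar clear at left crop (210,165). Next is the cover.

Call:
apply_moves --pt "0.037 0.919 0.248 0 0 0.298 0.85" --pt "0.037 0.919 0.248 0 0 0.298 0.85" --pt "0.037 0.919 0.248 0 0 0.298 0.85" --pt "0.037 0.919 0.248 0 0 0.298 0.85" --pt "0.037 0.919 0.248 0 0 0.298 0.85" --pt "0.037 0.919 0.248 0 0 0.298 0.85" --pt "0.037 0.919 0.248 0 0 0.298 0.85" --pt "0.037 0.919 0.248 0 0 0.298 0.7"

```text
time: 27.35
tool_pos: [511.8, -34.2, 203.5]
tcp_rot: [-180.0, -0.2, -9.5]
ft_force: [-0.0, -0.4, 0.5]
finger_gap: 60.1
grip_force: 0.0
```

Call:
apply_moves --pt "0.037 0.919 0.248 0 0 0.298 0.6" --pt "0.037 0.919 0.248 0 0 0.298 0.6" --pt "0.037 0.919 0.248 0 0 0.298 0.6" --pt "0.037 0.919 0.248 0 0 0.298 0.6" --pt "0.037 0.919 0.248 0 0 0.298 0.6" --pt "0.037 0.919 0.248 0 0 0.298 0.6" --pt "0.037 0.919 0.248 0 0 0.298 0.6" --pt "0.037 0.919 0.248 0 0 0.298 0.6"

```text
time: 28.35
tool_pos: [466.2, -250.0, 143.9]
tcp_rot: [-180.0, -0.2, -20.5]
ft_force: [0.1, -0.1, 0.9]
finger_gap: 51.4
grip_force: 0.0
```

Call:
apply_moves --pt "0.037 0.919 0.248 0 0 0.298 0.6" --pt "0.037 0.919 0.248 0 0 0.298 0.6" --pt "0 0 0 0 0 0 0.6" --pt "0 0 0 0 0 0 0.6"

```text
time: 28.85
tool_pos: [448.6, -301.5, 129.2]
tcp_rot: [-179.9, -0.2, -23.2]
ft_force: [-0.3, 0.6, -0.5]
finger_gap: 51.3
grip_force: 0.0
```

```bash
python3 - <<'E'
from h import *
b=snap("top","t7"); hsv=cv2.cvtColor(b,cv2.COLOR_BGR2HSV); a=snap("scene","s7"); ha=cv2.cvtColor(a,cv2.COLOR_BGR2HSV)
col=box(cv2.inRange(hsv,(103,150,60),(120,255,255)),100,190,195,290)
print("module top z167",rect("top",col,167), "pred",proj("top",[465.2,338,167]).round(1))
cs=box(cv2.inRange(ha,(103,150,60),(120,255,255)),440,200,510,260); print("scene",rect("scene",cs,167))
cov=box(cv2.inRange(hsv,(100,140,60),(120,255,255))|cv2.inRange(hsv,(5,140,60),(30,255,255)),360,235,395,268)
print("cover",rect("top",cov,8)) if cov.any() else 0
cc=box(cv2.inRange(ha,(103,150,60),(120,255,255)),205,160,250,190); print("scene cover",rect("scene",cc,8))
print(cur()[1].round(1),sense()["tcp_rot"].round(1),sense()["time"])
R1,p1=plan(down(-23.6),[447.5,-303.3,80],v=.92); plan(R1,[447.4,-303,25],R1,p1,v=.5)
E
```

```text
module top z167 (((464.3187255859375, 336.69818115234375), (60.92889404296875, 47.8642692565918), 12.416990280151367), (123, 225, 22, 27)) pred [[132.9 237.8]]
scene (((474.61798095703125, 340.0130310058594), (72.78125762939453, 47.874671936035156), 12.272387504577637), (459, 221, 32, 33))
cover (((435.03192138671875, -302.3316955566406), (39.236610412597656, 40.338645935058594), 62.840431213378906), (369, 249, 18, 17))
scene cover (((452.80279541015625, -299.4842529296875), (49.28944396972656, 60.57842254638672), 66.84501647949219), (215, 170, 25, 13))
[ 448.7 -301.4  129.4] [-180.    -0.2  -23.2] 28.95
2 rows [-0.008, 0.037, 0.823, -0.004, -0.02, 0.049]
4 rows [-0.002, -0.002, 0.458, 0.0, 0.0, 0.0]
```

Call:
apply_moves --pt "-0.008 0.037 0.823 0 -0.02 0.049 0.6" --pt "-0.008 0.037 0.823 0 -0.02 0.049 0.6" --pt "0 0 0.458 0 0 0 0.6" --pt "0 0 0.458 0 0 0 0.6" --pt "0 0 0.458 0 0 0 0.6" --pt "0 0 0.3 0 0 0 0.6" --pt "0 0 0.14 0 0 0 0.6" --pt "0 0 0 0 0 0 0.6" --grip_force 30

```text
time: 29.95
tool_pos: [446.6, -304.2, 25.0]
tcp_rot: [-180.0, 0.0, -23.7]
ft_force: [-0.0, -0.5, -0.3]
finger_gap: 51.7
grip_force: 0.0
```

Call:
apply_moves --pt "0 0 0 0 0 0 0.3" --pt "0 0 0 0 0 0 0" --pt "0 0 0 0 0 0 0" --pt "0 0 0 0 0 0 0" --pt "0 0 0 0 0 0 0"

```text
time: 30.58
tool_pos: [446.6, -304.2, 25.1]
tcp_rot: [-180.0, 0.0, -23.7]
ft_force: [0.8, 0.1, 0.6]
finger_gap: 0.3
grip_force: 0.0
```

```bash
python3 - <<'E'
from h import *
R,p=cur(); print(p.round(1),sense()["tcp_rot"].round(2),sense()["joint_pos"].round(1))
p0=p+[0,0,225]
R1,p1=plan(down(12.6),[465.3,337.1,p0[2]],R,p0,v=.92)
E
```

```text
[ 446.6 -304.2   25.1] [-1.7998e+02  4.0000e-02 -2.3700e+01] [-39.7   9.2 105.1   0.   65.7  74. ]
24 rows [-0.073, -0.903, 0.0, -0.0, 0.0, -0.33]
```

The fingers closed on nothing, so I look.

```bash
python3 - <<'E'
from h import *
a=snap("scene","s8"); b=snap("top","t8")
A=cv2.resize(a[110:220,170:290],None,fx=3.6,fy=3.6,interpolation=cv2.INTER_CUBIC);B=cv2.resize(b[200:310,320:420],None,fx=3.6,fy=3.6,interpolation=cv2.INTER_CUBIC)
cv2.imwrite("pics/c8.png",np.hstack([A,B])); print(A.shape)
E
```

```text
(396, 432, 3)
```

View pics/c8.png

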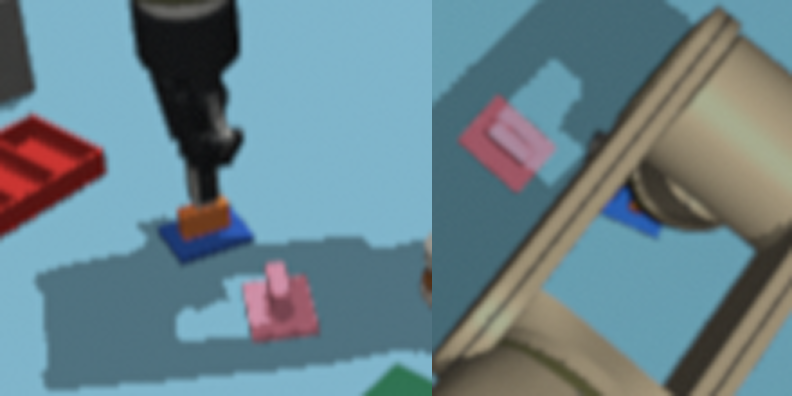

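```bash
python3 - <<'E'
from h import *
a=cv2.imread("pics/s8.png"); ha=cv2.cvtColor(a,cv2.COLOR_BGR2HSV)
R,p=cur()
f=lambda P:((proj("scene",P)-[170,110])*3.6).round(0).tolist()
print("tcp",f(p),"tip",f(p+14*R[:,2]),"tip-y±",f(p+14*R[:,2]+10*R[:,1]))
ang=np.radians(-23.5); x=np.array([np.cos(ang),np.sin(ang),0]); y=np.array([-x[1],x[0],0])
c=np.array([447.5,-303.3,0])
print("handle top corners",f([c+sx*20*x+sy*7*y+[0,0,32] for sx,sy in((1,1),(1,-1),(-1,-1),(-1,1))]))
print("plate top corners",f([c+sx*31*x+sy*24*y+[0,0,8] for sx,sy in((1,1),(1,-1),(-1,-1),(-1,1))]))
for n in("s0","s8"):
    h=cv2.cvtColor(cv2.imread(f"pics/{n}.png"),cv2.COLOR_BGR2HSV)
    m=box(cv2.inRange(h,(103,150,40),(120,255,255)),205,160,250,190); o=box(cv2.inRange(h,(5,140,60),(30,255,255)),205,155,250,190)
    print(n,cv2.boundingRect(m),cv2.boundingRect(o))
s=sense(); print(s["finger_gap"],s["grip_force"],s["tool_pos"])
E
```

```text
tcp [[202.0, 208.0]] tip [[204.0, 222.0]] tip-y± [[199.0, 216.0]]
handle top corners [[181.0, 213.0], [174.0, 204.0], [222.0, 189.0], [229.0, 198.0]]
plate top corners [[180.0, 255.0], [155.0, 222.0], [228.0, 199.0], [254.0, 231.0]]
s0 (215, 170, 25, 13) (220, 165, 13, 11)
s8 (214, 170, 26, 13) (220, 165, 13, 11)
-0.038566813241995714 0.0 [ 446.66720114 -304.15352642   25.10646912]
```

I've used all the picture views, so I check numerically where the fingertips end in the scene image.

```bash
python3 - <<'E'
from h import *
h0=cv2.cvtColor(cv2.imread("pics/s0.png"),cv2.COLOR_BGR2HSV);h8=cv2.cvtColor(cv2.imread("pics/s8.png"),cv2.COLOR_BGR2HSV)
def ch(p):
    H,S,V=map(int,p)
    if 3<=H<=30 and S>120: return 'O'
    if 100<=H<=122 and S>140: return 'B'
    if V<75: return '#'
    if S<60: return 'g'
    return '.'
for v in range(140,186): print(v,''.join(ch(h0[v,u]) for u in range(208,246)),''.join(ch(h8[v,u]) for u in range(208,246)))
R,p=cur()
for dz in (-40,-20,0,14): print(dz,proj("scene",p+dz*R[:,2]).round(1))
E
```

```text
140 ...................................... .......#################..............
141 ...................................... ........################..............
142 ...................................... ........###############g..............
143 ...................................... ........##############ggg.............
144 ...................................... .........#############ggg.............
145 ...................................... .........#############gggg............
146 ...................................... .........#############gggggg..........
147 ...................................... ..........#############gggg##.........
148 ...................................... ...........############ggg###.........
149 ...................................... ............#################.........
150 ...................................... ............################..........
151 ...................................... ............################..........
152 ...................................... ............###############...........
153 ..............................
[... 2048 characters left out ...]
.......... .........BBBBBBBBBBBBBBBBBBB..........
179 ..........BBBBBBBBBBBBBB.............. ..........BBBBBBBBBBBBBBB.............
180 ...........BBBBBBBBBB................. ...........BBBBBBBBBB.................
181 ...........BBBBBBB.................... ...........BBBBBBB....................
182 ............BBB....................... ............BBB.....................gg
183 ....................................gg ...................................ggg
184 ...................................g.. ...................................g..
185 ...................................g.. ...................................g..
-40 [[224.9 155.6]]
-20 [[225.6 161.7]]
0 [[226.2 167.6]]
14 [[226.7 171.7]]
```

Call:
apply_moves --pt "0 0 0 0 0 0 0.6" --pt "0 0 0 0 0 0 0.6" --pt "0 0 0 0 0 0 0.6" --pt "0 0 0 0 0 0 0.6"

```text
time: 31.18
tool_pos: [446.7, -304.2, 25.1]
tcp_rot: [-180.0, 0.0, -23.7]
ft_force: [0.2, 0.9, 1.5]
finger_gap: 51.0
grip_force: 0.0
```

```bash
python3 - <<'E'
from h import *
h8=cv2.cvtColor(snap("scene","s9"),cv2.COLOR_BGR2HSV)
def ch(p):
    H,S,V=map(int,p)
    if 3<=H<=30 and S>120: return 'O'
    if 100<=H<=122 and S>140: return 'B'
    if V<75: return '#'
    if S<60: return 'g'
    return '.'
for v in range(135,190): print(v,''.join(ch(h8[v,u]) for u in range(195,256)))
R,p=cur(); print(p, R.round(2).tolist())
for sy in(-26,26):
  for dz in (-20,0,14): print(sy,dz,proj("scene",p+dz*R[:,2]+sy*R[:,1]).round(1))
E
```

```text
135 ..................####################.......................
136 ..................####################.......................
137 ..................####################.......................
138 ..................####################.......................
139 ..................##################g#.......................
140 ...................################ggg.......................
141 ...................################gggg......................
142 ...................################gggg......................
143 .....................##############gggggg#...................
144 .....................###############ggggg##..................
145 .....................################ggg###..................
146 .....................#########..###########..................
147 ......................########...##########..................
148 .......................#######..###########..................
149 gg.....................g###################..................
150 ..gg...................g###################..................
151 ...g....................################
[... 2067 characters left out ...]

183 ................................................gggg.gg......
184 ................................................g.....g......
185 ................................................g.....g......
186 ................................................g......ggggg.
187 ..............................................ggg...........g
188 ...........................................gggggg...........g
189 ..........................................g..................
[ 446.67757299 -304.19338951   25.11635351] [[0.92, -0.4, -0.0], [-0.4, -0.92, 0.0], [-0.0, -0.0, -1.0]]
-26 -20 [[229.4 166.5]]
-26 0 [[230.  172.5]]
-26 14 [[230.5 176.6]]
26 -20 [[221.8 157. ]]
26 0 [[222.5 162.9]]
26 14 [[223. 167.]]
```

The fingertips sit about 18 mm higher than I assumed and passed over the handle, and the cover has not moved. I lower stepwise with a force check.

Call:
apply_moves --pt "0 0 0.15 0 0 0 0.6" --pt "0 0 0.15 0 0 0 0.6" --pt "0 0 0 0 0 0 0.6"

```text
time: 31.6
tool_pos: [446.1, -303.7, 15.3]
tcp_rot: [-180.0, 0.1, -23.7]
ft_force: [-0.2, 0.1, 0.1]
finger_gap: 51.4
grip_force: 0.0
```

Call:
apply_moves --pt "0 0 0.1 0 0 0 0.6" --pt "0 0 0 0 0 0 0.6"

```text
time: 31.85
tool_pos: [446.5, -304.0, 12.8]
tcp_rot: [-180.0, 0.1, -23.7]
ft_force: [-0.5, 0.5, -0.0]
finger_gap: 51.6
grip_force: 0.0
```

```bash
python3 - <<'E'
from h import *
h8=cv2.cvtColor(snap("scene","s10"),cv2.COLOR_BGR2HSV)
def ch(p):
    H,S,V=map(int,p)
    if 3<=H<=30 and S>120: return 'O'
    if 100<=H<=122 and S>140: return 'B'
    if V<75: return '#'
    if S<60: return 'g'
    return '.'
for v in range(155,184): print(v,''.join(ch(h8[v,u]) for u in range(205,246)))
print(sense()["ft_force"])
E
```

```text
155 ..............###################........
156 ..............###################........
157 ..............###################........
158 ..............###################........
159 ...............##################........
160 ...............##################........
161 ...............##################........
162 ...............##################........
163 ................##....#########..........
164 ......................########...........
165 ....................gg#######............
166 ................gggg..g######............
167 ..............ggg..OOOg######............
168 ..............gOOOOOOOgg#####............
169 ...............OOOOOOOgg######...........
170 ...............OOOOOOOgg######...........
171 ..............gOOOOOOOgg######BBB........
172 ..........BBBB#OOOOOOO.g#####.BBB........
173 .........BBBBB.OOOOOOO.g####.BBBBB.......
174 .........BBBBB..OOOOOOggg..BBBBBBBB......
175 ..........BBBBB.OO........BBBBBBBBB......
176 ..........BBBBB......BBBBBBBBBBBBBB......
177 ...........BBBBB.BBBBBBBBBBBBBBBBB.......
178 ............BBBBBBBBBBBBBBBBBBB..........
179 .............BBBBBBBBBBBBBB..............
180 .............BBBBBBBBBBB.................
181 ..............BBBBBBB....................
182 ...............BBB.....................gg
183 ......................................ggg
[-0.30651575  0.3812236  -0.66138486]
```

Call:
apply_moves --pt "0 0 0.1 0 0 0 0.6" --pt "0 0 0 0 0 0 0.4" --pt "0 0 0 0 0 0 0.3" --pt "0 0 0 0 0 0 0.2" --pt "0 0 0 0 0 0 0.1"

```text
time: 32.52
tool_pos: [446.8, -304.3, 10.3]
tcp_rot: [-180.0, 0.0, -23.7]
ft_force: [0.9, 1.2, -0.0]
finger_gap: 13.2
grip_force: 31.0
```

Call:
apply_moves --pt "0 0 0 0 0 0 0" --pt "0 0 0 0 0 0 0" --pt "0 0 0 0 0 0 0"

```text
time: 32.9
tool_pos: [446.8, -304.3, 10.3]
tcp_rot: [-180.0, 0.0, -23.7]
ft_force: [0.0, 0.6, 1.6]
finger_gap: 13.0
grip_force: 31.2
```

The handle is gripped at a 13 mm gap. I lift and carry it to above the module.

Call:
apply_moves --pt "0 0 -0.3 0 0 0 0" --pt "0 0 -0.8 0 0 0 0" --pt "0 0 -0.95 0 0 0 0" --pt "0 0 -0.95 0 0 0 0" --pt "0 0 -0.95 0 0 0 0" --pt "0 0 -0.95 0 0 0 0" --pt "0 0 -0.95 0 0 0 0" --pt "0 0 -0.95 0 0 0 0"

```text
time: 33.9
tool_pos: [446.5, -304.1, 215.3]
tcp_rot: [-180.0, 0.0, -23.7]
ft_force: [0.9, -0.3, -1.3]
finger_gap: 13.2
grip_force: 30.8
```

```bash
python3 - <<'E'
from h import *
print(sense()["finger_gap"]); R,p=cur(); plan(down(12.8),[464.1,336.9,225],v=.92)
E
```

```text
13.216738361508055
24 rows [-0.073, -0.903, -0.013, -0.0, 0.0, -0.332]
```

Call:
apply_moves --pt "-0.073 -0.903 -0.013 0 0 -0.332 0" --pt "-0.073 -0.903 -0.013 0 0 -0.332 0" --pt "-0.073 -0.903 -0.013 0 0 -0.332 0" --pt "-0.073 -0.903 -0.013 0 0 -0.332 0" --pt "-0.073 -0.903 -0.013 0 0 -0.332 0" --pt "-0.073 -0.903 -0.013 0 0 -0.332 0" --pt "-0.073 -0.903 -0.013 0 0 -0.332 0" --pt "-0.073 -0.903 -0.013 0 0 -0.332 0"

```text
time: 34.9
tool_pos: [498.2, -92.5, 217.6]
tcp_rot: [-180.0, 0.0, -11.5]
ft_force: [-1.0, -0.9, -0.1]
finger_gap: 13.1
grip_force: 30.8
```

Call:
apply_moves --pt "-0.073 -0.903 -0.013 0 0 -0.332 0" --pt "-0.073 -0.903 -0.013 0 0 -0.332 0" --pt "-0.073 -0.903 -0.013 0 0 -0.332 0" --pt "-0.073 -0.903 -0.013 0 0 -0.332 0" --pt "-0.073 -0.903 -0.013 0 0 -0.332 0" --pt "-0.073 -0.903 -0.013 0 0 -0.332 0" --pt "-0.073 -0.903 -0.013 0 0 -0.332 0" --pt "-0.073 -0.903 -0.013 0 0 -0.332 0"

```text
time: 35.9
tool_pos: [503.9, 124.3, 220.9]
tcp_rot: [-180.0, 0.0, 0.7]
ft_force: [-0.4, 0.1, -1.0]
finger_gap: 12.9
grip_force: 30.8
```

Call:
apply_moves --pt "-0.073 -0.903 -0.013 0 0 -0.332 0" --pt "-0.073 -0.903 -0.013 0 0 -0.332 0" --pt "-0.073 -0.903 -0.013 0 0 -0.332 0" --pt "-0.073 -0.903 -0.013 0 0 -0.332 0" --pt "-0.073 -0.903 -0.013 0 0 -0.332 0" --pt "-0.073 -0.903 -0.013 0 0 -0.332 0" --pt "-0.073 -0.903 -0.013 0 0 -0.332 0" --pt "-0.073 -0.903 -0.013 0 0 -0.332 0"

```text
time: 36.9
tool_pos: [463.8, 337.5, 224.1]
tcp_rot: [-180.0, 0.0, 12.9]
ft_force: [1.0, 1.7, -0.8]
finger_gap: 13.2
grip_force: 30.8
```

Call:
apply_moves --pt "0 0 0 0 0 0 0" --pt "0 0 0 0 0 0 0"

```text
time: 37.15
tool_pos: [464.3, 336.3, 223.9]
tcp_rot: [-180.0, 0.0, 12.8]
ft_force: [-0.3, -0.4, -0.8]
finger_gap: 13.2
grip_force: 30.8
```

```bash
python3 - <<'E'
from h import *
P=[cur()[1]]
print(P,sense()["tcp_rot"].round(2)); plan(down(12.8),[464.1,336.9,192],v=.5)
E
```

```text
[array([464.29292905, 336.3245958 , 223.87642581])] [-1.7999e+02  3.0000e-02  1.2820e+01]
3 rows [-0.001, -0.007, 0.354, -0.001, 0.002, 0.002]
```

Call:
apply_moves --pt "0 -0.01 0.4 0 0 0 0" --pt "0 -0.01 0.4 0 0 0 0" --pt "0 0 0.3 0 0 0 0" --pt "0 0 0.12 0 0 0 0" --pt "0 0 0 0 0 0 0"

```text
time: 37.78
tool_pos: [464.0, 337.2, 186.8]
tcp_rot: [-180.0, 0.0, 12.8]
ft_force: [0.2, 0.8, -0.6]
finger_gap: 13.2
grip_force: 30.8
```

Call:
apply_moves --pt "0 0 0.1 0 0 0 0" --pt "0 0 0.1 0 0 0 0" --pt "0 0 0.05 0 0 0 0" --pt "0 0 0 0 0 0 0"

```text
time: 38.28
tool_pos: [464.1, 337.4, 179.6]
tcp_rot: [-180.0, 0.0, 12.8]
ft_force: [0.4, -0.1, -1.5]
finger_gap: 13.1
grip_force: 30.8
```

Call:
apply_moves --pt "0 0 0.04 0 0 0 0" --pt "0 0 0.04 0 0 0 0" --pt "0 0 0.04 0 0 0 0" --pt "0 0 0 0 0 0 0"

```text
time: 38.78
tool_pos: [464.2, 337.4, 176.1]
tcp_rot: [-180.0, 0.0, 12.8]
ft_force: [0.6, -0.1, -1.3]
finger_gap: 12.9
grip_force: 31.0
```

Call:
apply_moves --pt "0 0 0.03 0 0 0 0" --pt "0 0 0 0 0 0 0" --pt "0 0 0 0 0 0 0"

```text
time: 39.15
tool_pos: [464.3, 337.4, 175.3]
tcp_rot: [-180.0, 0.0, 12.8]
ft_force: [0.2, -0.3, 0.3]
finger_gap: 13.2
grip_force: 31.0
```

```bash
python3 - <<'E'
from h import *
print(sense()["ft_force"],cur()[1])
E
```

```text
[ 0.23777633 -0.27388698  0.28803389] [464.25089273 337.42468728 175.33456733]
```

Call:
apply_moves --pt "0 0 0.03 0 0 0 0" --pt "0 0 0 0 0 0 0" --pt "0 0 0 0 0 0 0.25" --pt "0 0 0 0 0 0 0.4" --pt "0 0 0 0 0 0 0.5" --pt "0 0 0 0 0 0 0.5" --pt "0 0 -0.3 0 0 0 0.5" --pt "0 0 -0.8 0 0 0 0.5"

```text
time: 40.15
tool_pos: [463.4, 336.9, 206.7]
tcp_rot: [180.0, 0.2, 12.8]
ft_force: [1.2, 0.1, 0.1]
finger_gap: 42.7
grip_force: 0.0
```

Call:
apply_moves --pt "0 0 -0.9 0 0 0 0.5" --pt "0 0 -0.9 0 0 0 0.5" --pt "0 0.5 -0.2 0 0 0 0.5" --pt "0 0.95 0 0 0 0 0.5" --pt "0 0.95 0 0 0 0 0.5" --pt "0 0.95 0 0 0 0 0.5" --pt "0 0.95 0 0 0 0 0.5" --pt "0 0.95 0 0 0 0 0.5"

```text
time: 41.15
tool_pos: [499.0, 181.8, 266.3]
tcp_rot: [-180.0, 0.1, 12.8]
ft_force: [0.2, 0.7, -0.4]
finger_gap: 42.7
grip_force: 0.0
```

Call:
apply_moves --pt "0 0.95 0 0 0 0 0.5" --pt "0 0.95 0 0 0 0 0.5" --pt "0 0.95 0 0 0 0 0.5" --pt "0 0.95 0 0 0 0 0.5" --pt "0 0.95 0 0 0 0 0.5" --pt "0 0.95 0 0 0 0 0.5" --pt "0 0.6 0 0 0 0 0.5" --pt "0 0 0 0 0 0 0.5"

```text
time: 42.15
tool_pos: [540.9, -1.7, 266.5]
tcp_rot: [-179.9, 0.1, 12.7]
ft_force: [0.8, -0.4, -0.0]
finger_gap: 42.7
grip_force: 0.0
```

```bash
python3 - <<'E'
from h import *
snap("top","t11");snap("scene","s11")
for n in("t7","t11"):
    hsv=cv2.cvtColor(cv2.imread(f"pics/{n}.png"),cv2.COLOR_BGR2HSV)
    B=box(cv2.inRange(hsv,(103,150,60),(120,255,255)),100,190,195,290); O=box(cv2.inRange(hsv,(5,140,60),(30,255,255)),110,200,180,280)
    print(n,"z167",rect("top",B,167),"z173",rect("top",B|O if n=="t11" else B,173.5))
    if n=="t11": print("handle z197.5",rect("top",O,197.5))
def ch(p):
    H,S,V=map(int,p)
    if 3<=H<=30 and S>120: return 'O'
    if 100<=H<=122 and S>140: return 'b' if V<110 else 'B'
    if V<60: return '#'
    if 40<H<90: return 'G'
    if S<60: return 'g'
    return '.'
for n in("s7","s11"):
    h=cv2.cvtColor(cv2.imread(f"pics/{n}.png"),cv2.COLOR_BGR2HSV)
    for v in range(205,264): print(v,''.join(ch(h[v,u]) for u in range(448,502)))
E
```

```text
t7 z167 (((464.3187255859375, 336.69818115234375), (60.92889404296875, 47.8642692565918), 12.416990280151367), (123, 225, 22, 27)) z173 (((463.6886291503906, 334.71856689453125), (60.63310241699219, 47.63185501098633), 12.416911125183105), (123, 225, 22, 27))
t11 z167 (((464.7960510253906, 337.628662109375), (61.54376220703125, 48.905120849609375), 12.736750602722168), (122, 225, 23, 27)) z173 (((464.16357421875, 335.6445617675781), (61.2449836730957, 48.66767120361328), 12.736740112304688), (122, 225, 23, 27))
handle z197.5 (((464.490478515625, 335.7915344238281), (38.21841812133789, 14.481776237487793), 13.403875350952148), (127, 229, 8, 16))
205 ................ggggGGGggggggggg......................
206 ....................ggggGGGggggggggg..................
207 ........................ggggGGGggggggggg..............
208 ............................ggggGGGggggggggg..........
209 ................................ggggGGGGgggggggg......
210 ....................................ggggGGGGgggggggg..
211 ........................................ggggGGGGGggggg
212 ..............................
[... 5814 characters left out ...]
GGggggggggggggggggggggg...bbbbbbbbbb...............
253 GGGGGggggggggggggggggggggggggg...bbbbb................
254 GGGGggggggggggggggggggggggggggggg...b.................
255 GGGGggggggggggggggggggggggggggggggggg.................
256 GGGggggggggggggggggggggggggggggggggggggggggg..........
257 GGGggggggggggggggggggggggggggggggggggGGGGGGgggg.......
258 GGGggggggggggggggggggggggggggggggggggGGGGGGGGGGgggg...
259 GGggggggggggggggggggggggggggggggggggGGGGGGGGGGGGGGgggg
260 GGgggggggggggggggggggggggggggggggggGGGGGGGGGGGGGGGGGGg
261 gggggggggggggggggggggggggggggggggggGGGGGGGGGGGGGGGGGGG
262 ggggggggggggggggggggggggggggggggggGGGGGGGGGGGGGGGGGGGG
263 ggggggggggggggggggggggggggggggggggGGGGGGGGGGGGGGGGgggg
```

The cover lies about 1 mm or less from the module's outline, handle up, and the arm is clear. I hand in.

```bash
python3 -c "
from bench import hand_in
print(hand_in())"
```

```text
the job is handed in; nothing more can be done
None
```

I stood the module on the mat, then set it upright near the pan's centre. Its cover lies on top, handle up and within about 1 mm of flush by camera, and the job was handed in at about 42 s of 72.

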